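Show the paint mix for the filmed lesson

ROBOT

A 6-joint arm with a two-finger parallel gripper is mounted at the origin on the work surface. World frame = base frame: x ahead of the robot, y to its left, z up, the work surface at z = 0. Lengths are in m, angles in degrees, forces in N, time in s.
With the tool pointing down it reaches from about 0.275 to 0.975 m from the base axis. Payload 8.4 kg.
Tool frame: the origin (TCP) lies midway between the tips of the shut fingers; the grasp point (between the pads) lies arm.grip_point_offset behind it (arm.grip_point_offset is the distance from the TCP to the grasp point, in m); z points along the fingers, y is the line along which they close (so a half turn about z gives the same grasp; the last joint's range is limited). The gripper opens to 92 mm and grips with 3 to 60 N. Pads are 20 mm wide; open, the fingers measure 128 mm over their backs; the gripper's body (75 mm by 189 mm) begins 69 mm behind the grasp point.
Start: joints at [68.789, 20.225, 93.587, -0, 66.188, -0.138], TCP at [0.225, 0.583, 0.215] pointing down, gripper open.
Joint ranges: [-150.9, 150.9], [-52.94, 120.26], [3.33, 152.33], [-74.26, 254.26], [0, 154.13], [-172.89, 172.89]. Speed limits (degrees/s): [127.2, 127.2, 159.86, 180, 180, 180].

INTERFACE

Orientations are given as [roll, pitch, yaw] about the fixed x, y, z axes, in that order (R = Rz(yaw) Ry(pitch) Rx(roll)).
In Python, from cell import arm, camera, camera_model, boxes_of, silhouettes gives the robot as it stands.
- The arm moves only by the tool jog_arm, never from a script. Its argument "commands" is a list of rows, each a list of 2 entries, a list of its own where there are three numbers: the shift along the tool's x, y, z in m, then the turn about the tool's z in rad. In form: [[[tx, ty, tz], spin], ...]. A call has 1 to 8 rows; each row is the pose to reach, as a shift and turn from the pose commanded when the call began, along the tool's axes at that moment; what a row does not reach only later rows make up. A row lasts 1/12 s, in which the tool goes at most 41.7 mm and 7.16 degrees, less where a joint would pass 70% of its speed; a pose out of reach is approached as far as the arm can. A call with a gripper value outside its range is refused whole. "gripper" is the finger opening in m, from 0 to 0.0919, set as the call begins (left out, the last holds). The fingers move at their own pace and stop on an object; "newtons" is the grip in N (left out, the last holds). Time passes only in rows, so rows that repeat a pose let the fingers close. It gives the time, the measured TCP pose, the force, the opening and the grip force at its end, in the units of the state.
- arm.get_obs(): the state, without advancing time (a new reading comes with each control period).
- camera(name): name is "side" or "top"; returns the picture (420x560x3 uint8, blue, green, red); there is no depth.
- camera_model(name): a dict with "intrinsics" (3x3 intrinsics, pixels), "rvec" (rotation vector, rad) and "tvec" (3), from world to camera coordinates, as OpenCV has them. Camera axes: x right, y down, z forward; pixel columns grow to the right and rows downward; lengths in m; the calibration is good to about 2 mm. A picture is of the moment at which its call begins. camera_model takes no time and is no camera call.
- arm.hand_in(): hands the job in; it is judged then, once.
Trained networks look in the newest picture that a camera, given by its name, has taken for a name from the list of things; names that differ only in an ending like _2 or _b are one class to them, and where a whole thing is asked for, a point or a joint stands for the part that bears it (a point fixed in the world has none). Each returns a list of dicts, best first, with "conf" (0 to 1); they miss things now and then, are a little off and sometimes report something else, mostly with a low value. They report only what shows in the picture. A call takes as long as a camera call. They do not tell look-alikes from the thing itself.
- boxes_of(camera, thing): "position" ([row, column] in pixels, amid what is visible of it).
- silhouettes(camera, thing): "mask" (420x560 bool, what is visible of it) and "position" ([row, column] in pixels, amid what is visible of it).
The state is a dict: "t": time; "joint_positions": joint angles; "dq": joint speeds; "tau": joint torques, N m; "position": TCP position; "tool_rot": TCP orientation; "contact_force": force on the tool from outside, world axes, zero at the start; "wrist_torque": the same for the moment, N m; "grip_width": finger opening in m; "gripper_force": force on a finger pad.
Only numpy, scipy, OpenCV 4.12 (cv2) and the standard library are available. Lean on these libraries where they do the work, as an engineer would, in place of code of your own. Each camera call takes 0.05 s, during which the arm holds its last target. There are 200 camera calls.

TASK

Show the viewers of the painting lesson what is mixed and where, by pointing down with the fingertips a few centimetres above the thing: first at the middle of the lid of the widest jar, then at the middle of the lid of the tallest jar, and last at the middle of the large mixing well of the palette, staying still for about two seconds each time. Touch and move nothing, and on the way point at none of the other things on the table; the program finishes with the fingertips still pointing at the mixing well.

Things in the scene. Friction and masses are not known exactly. Their poses are not given: they have to be found in the camera images.
- wide_jar: Widest and lowest of three closed jars that look alike (white plastic, paper label, black screw lid): 84 mm in diameter, 55 mm tall, standing loose on the table. Origin: centre of its underside; z up.
- wide_jar_top (a point): Centre of the top of the widest jar's lid, 55 mm above the table.
- tall_jar: Tallest and narrowest of the three jars: 48 mm in diameter, 120 mm tall, loose. Origin: centre of its underside; z up.
- tall_jar_top (a point): Centre of the top of the tallest jar's lid, 120 mm above the table.
- palette: White plastic palette, 120 mm (its x) by 200 mm (its y), 16 mm high, lying flat and fixed on the table. Along one long side (its -x) it has a row of five small round wells of 26 mm; along the other (its +x) one large rectangular mixing well, 56 by 170 mm and 10 mm deep. Origin: centre of its underside; z up.
- mixing_well (a point): Centre of the palette's large rectangular mixing well, at the height of the palette's upper face, 16 mm above the table. Axes as the palette's.
- middle_jar: Bystander: the middle-sized jar of the three, 62 mm in diameter, 80 mm tall, loose. Origin: centre of its underside; z up.
- tape_roll: Bystander: roll of brown tape lying flat, 100 mm outside and 76 mm inside diameter, 25 mm high, loose. Origin: centre of its underside; z up.
- brush_pot: Bystander: white pot, 72 mm in diameter and 90 mm tall, with five brushes that reach up to 170 mm above the table and lean out to 35 mm from its axis, loose. Origin: centre of its underside; z up.
- paint_tube: Bystander: paint tube lying flat, 122 mm long (its x, black cap at +x), 40 mm wide, 22 mm high, loose. Origin: under its middle; z up.
Not all that is in view belongs to the job. Leave any turquoise or yellow look-alike of the wide_jar alone.

How it is judged (in metres and radians):
On the way, in this order (a step that is already met when the one before it is completed fails the run):
1. the fingertips point down at the lid of the widest jar and stay 1.5 s (horizontal distance between the grasp point and wide_jar_top below 0.025 m and z of the grasp point in the frame of wide_jar_top between 0 and 0.085 m), for 1.5 s.
2. then they point at the lid of the tallest jar and stay 1.5 s (horizontal distance between the grasp point and tall_jar_top below 0.02 m and z of the grasp point in the frame of tall_jar_top between 0 and 0.085 m), for 1.5 s.
3. then they point at the large mixing well and stay 1.5 s (horizontal distance between the grasp point and mixing_well below 0.03 m and z of the grasp point in the frame of mixing_well between 0 and 0.085 m), for 1.5 s.
At the end, for the whole second after the job is handed in: The grasp point is still above the mixing well, within 30 mm of its centre sideways and less than 85 mm above the palette (fingertips a few centimetres above it); all jars and bystanders are at rest, upright (0.1 rad) and within 10 mm of where they stood (all of step 3 and distance of each of wide_jar, tall_jar, middle_jar, tape_roll, brush_pot, paint_tube from where it was at the start of the episode below 0.01 m and linear speed of each of wide_jar, tall_jar, middle_jar, tape_roll, brush_pot, paint_tube below 0.02 m/s and angle between each of wide_jar, tall_jar, middle_jar, tape_roll, brush_pot, paint_tube's own z axis and vertical below 0.1 rad); the robot touches nothing.
It fails at once if the robot touches a jar, the palette or another thing (more than 0.5 N) (contact force between any of the fingers, the arm and wide_jar above 0.5 N or contact force between any of the fingers, the arm and tall_jar above 0.5 N or contact force between any of the fingers, the arm and middle_jar above 0.5 N or contact force between any of the fingers, the arm and tape_roll above 0.5 N or contact force between any of the fingers, the arm and brush_pot above 0.5 N or contact force between any of the fingers, the arm and paint_tube above 0.5 N or contact force between any of the fingers, the arm and palette above 0.5 N).
It fails at once if a thing is lifted, pushed away or tipped (distance of any of wide_jar, tall_jar, middle_jar, tape_roll, brush_pot, paint_tube from where it was at the start of the episode above 0.015 m or angle between any of wide_jar, tall_jar, middle_jar, tape_roll, brush_pot, paint_tube's own z axis and vertical above 0.15 rad).
It fails at once if another thing is pointed at (grasp point over its middle, within 20 mm sideways and less than 50 mm above its top) ((horizontal distance between the grasp point and middle_jar below 0.02 m and z of the grasp point in the frame of middle_jar below 0.13 m) or (horizontal distance between the grasp point and tape_roll below 0.02 m and z of the grasp point in the frame of tape_roll below 0.075 m) or (horizontal distance between the grasp point and brush_pot below 0.02 m and z of the grasp point in the frame of brush_pot below 0.22 m) or (horizontal distance between the grasp point and paint_tube below 0.02 m and z of the grasp point in the frame of paint_tube below 0.072 m)).
It also fails if it takes over 51 s, if anything falls off the work surface, if the arm or the gripper's body presses on something with over 40 N, if the wrist force passes 120 N, or if a joint passes its speed limit or range.

## Working session

There is one attempt and no reset: what is moved stays moved. The work goes in short steps, Python scripts to look and compute and a tool call to move; the robot and the scene stay as the last step left them, time stands still between calls to the robot, and variables do not carry over. Pictures are saved under pics/ and viewed, at most 10 in all, crops included, and the job is handed in when it is done.

Besides the shell and the picture viewer there is one more tool, called after "Emit:" in YAML: its name, and indented under it one key for each argument. jog_arm: Moves the arm, as the interface text tells. Its arguments: {"type":"object","properties":{"commands":{"type":"array"},"gripper":{"type":"number"},"newtons":{"type":"number"}},"required":["commands"]}

```bash
mkdir -p pics; cat > h.py <<'E'
import numpy as np,cv2
from cell import arm,camera,camera_model,boxes_of,silhouettes
def ray(n,row,col,z):
    m=camera_model(n);K=np.array(m["intrinsics"],float);R=cv2.Rodrigues(np.array(m["rvec"],float))[0];t=np.array(m["tvec"],float).ravel()
    c=-R.T@t;d=R.T@np.linalg.inv(K)@np.array([col,row,1.]);s=(z-c[2])/d[2];return c+s*d
def proj(n,P):
    m=camera_model(n);return cv2.projectPoints(np.array(P,float).reshape(-1,1,3),np.array(m["rvec"],float),np.array(m["tvec"],float),np.array(m["intrinsics"],float),None)[0].reshape(-1,2)
E
python3 - <<'E'
from h import *
o=arm.get_obs();print(o["t"],o["position"],o["tool_rot"],o["grip_width"],arm.grip_point_offset)
for n in("top","side"):
    cv2.imwrite(f"pics/{n}0.png",camera(n))
    print(n,ray(n,210,280,0),proj(n,o["position"]))
H=dict(wide_jar=.055,tall_jar=.12,middle_jar=.08,palette=.016,tape_roll=.025,brush_pot=.09,paint_tube=.022)
for k,h in H.items():
    for n in("top","side"):
        for b in silhouettes(n,k)[:3]:
            p=b["position"];print(k,n,round(b["conf"],2),np.round(p),b["mask"].sum(),ray(n,*p,h).round(3))
E
```

```text
0.0 [0.2245774  0.58273365 0.21388332] [-1.79922496e+02  3.31428928e-03  1.58930103e+02] 0.09189667091921826 0.0187
top [ 0.6648402  -0.00440143  0.        ] [[ 36.28254136 344.48225689]]
side [0.65194966 0.06536321 0.        ] [[88.91616781 80.15717597]]
wide_jar top 0.96 [156. 224.] 507 [0.814 0.185 0.055]
wide_jar top 0.93 [202. 201.] 514 [0.659 0.242 0.055]
wide_jar top 0.68 [174. 158.] 598 [0.739 0.388 0.055]
wide_jar side 0.95 [128. 269.] 499 [0.724 0.356 0.055]
wide_jar side 0.7 [165. 261.] 648 [0.643 0.21  0.055]
wide_jar side 0.7 [138. 242.] 581 [0.627 0.344 0.055]
tall_jar top 0.87 [205. 249.] 297 [0.648 0.086 0.12 ]
tall_jar side 0.81 [189. 282.] 574 [0.649 0.044 0.12 ]
tall_jar side 0.34 [239. 301.] 646 [ 0.633 -0.128  0.12 ]
middle_jar top 0.71 [215. 307.] 361 [ 0.64  -0.088  0.08 ]
middle_jar side 0.79 [243. 302.] 624 [ 0.643 -0.115  0.08 ]
palette top 0.78 [275. 251.] 2555 [0.451 0.069 0.016]
palette side 0.61 [228. 217.] 2559 [0.458 0.057 0.016]
tape_roll top 0.93 [210. 356.] 388 [ 0.678 -0.243  0.025]
tape_roll side 0.93 [285. 320.] 751 [ 0.653 -0.216  0.025]
tape_roll side 0.64 [161. 260.] 602 [0.656 0.255 0.025]
brush_pot top 0.77 [253. 143.] 641 [0.486 0.385 0.09 ]
brush_pot side 0.74 [137. 195.] 801 [0.483 0.361 0.09 ]
paint_tube top 0.83 [285. 392.] 404 [ 0.455 -0.364  0.022]
paint_tube side 0.83 [369. 274.] 797 [ 0.467 -0.376  0.022]
```

View pics/top0.png

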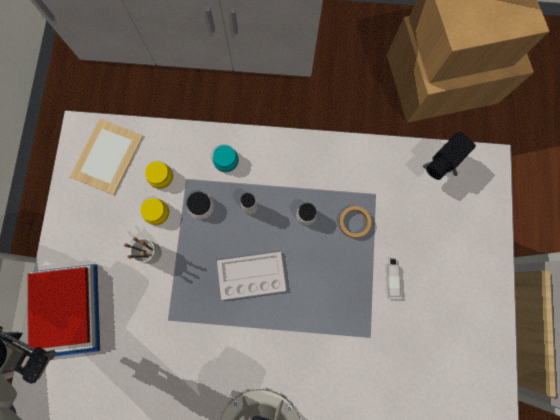

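View pics/side0.png

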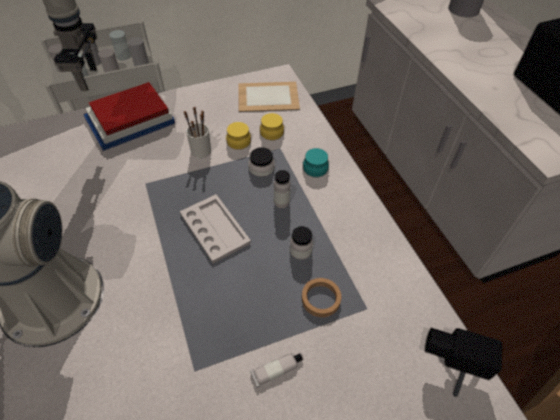

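The top view shows the wide jar's black lid at about (row 205, col 200), the tall one at (201, 248) and the middle one at (212, 307). The mixing well is at about (268, 251), on the side away from the robot. Turquoise and yellow look-alikes stand nearby, and the brush pot is at (250, 142). The side view agrees: wide lid (156, 261), tall lid (177, 282), well (222, 225).

```bash
python3 - <<'E'
from h import *
G={"wide":(.055,(203,200),(156,261)),"tall":(.12,(200,248),(177,282)),"middle":(.08,(212,307),(235,302))}
for n,i in(("top",1),("side",2)):
    im=cv2.imread(f"pics/{n}0.png");m=(im.max(2)<62).astype(np.uint8)
    N,L,S,C=cv2.connectedComponentsWithStats(m)
    for k,g in G.items():
        d=[np.hypot(C[j][0]-g[i][1],C[j][1]-g[i][0])+(S[j][4]<40)*99 for j in range(1,N)];j=1+int(np.argmin(d))
        x,y,w,h,a=S[j];p=(y+(h-1)/2,x+(w-1)/2);print(n,k,S[j],C[j].round(1),"centroid",ray(n,C[j][1],C[j][0],g[0]).round(3),"bbox",ray(n,*p,g[0]).round(3))
    for b in silhouettes(n,"palette")[:1]:
        c=cv2.findContours(b["mask"].astype(np.uint8),0,2)[0];c=max(c,key=cv2.contourArea).reshape(-1,2)
        W=np.array([ray(n,v,u,.012)[:2] for u,v in c],np.float32);r=cv2.minAreaRect(W*1000);print("palette",r)
    p=(268,251) if n=="top" else (222,225);print("well",ray(n,*p,.016))
im=cv2.imread("pics/top0.png")[180:310,180:340];cv2.imwrite("pics/crop.png",cv2.resize(im,None,fx=4,fy=4,interpolation=2))
E
```

```text
top wide [187 192  23  23 416] [198.2 202.9] centroid [0.655 0.249 0.055] bbox [0.655 0.25  0.055]
top tall [241 193  14  15 158] [247.5 199.7] centroid [0.664 0.092 0.12 ] bbox [0.663 0.092 0.12 ]
top middle [299 203  17  18 237] [307.  211.5] centroid [ 0.651 -0.087  0.08 ] bbox [ 0.651 -0.087  0.08 ]
palette ((450.758056640625, 69.15635681152344), (121.07380676269531, 200.44046020507812), 12.652275085449219)
well [0.47206314 0.07008665 0.016     ]
side wide [250 148  23  19 340] [261.2 156.8] centroid [0.656 0.242 0.055] bbox [0.656 0.241 0.055]
side tall [275 170  15  14 173] [282.  176.8] centroid [0.664 0.086 0.12 ] bbox [0.665 0.087 0.12 ]
side middle [292 226  20  20 308] [301.5 235.6] centroid [ 0.651 -0.093  0.08 ] bbox [ 0.651 -0.093  0.08 ]
palette ((451.9266662597656, 65.2509765625), (125.55979919433594, 212.3133544921875), 12.761902809143066)
well [0.48416735 0.0679454  0.016     ]
```

View pics/crop.png

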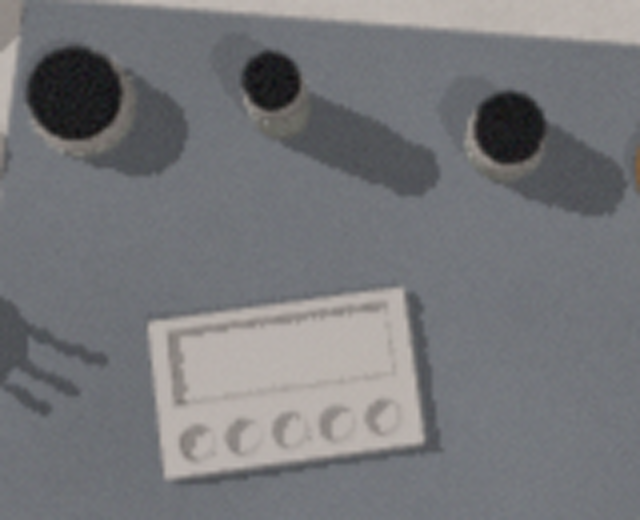

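The crop shows the lids as clean black discs, with the well centred at about crop (354, 283), which is image (268, 251). The targets are wide (0.655, 0.246), tall (0.664, 0.089) and well (0.472, 0.071). A direct path would cross the brush pot, so I'm rising first.

Emit:
jog_arm:
  commands:
    - [[0,0,-0.03],0]
    - [[0,0,-0.06],0]
    - [[0,0,-0.09],0]
    - [[0,0,-0.1],0]
    - [[0,0,-0.1],0]
  gripper: 0

```text
t: 1.32
position: [0.2252, 0.5846, 0.3178]
tool_rot: [179.7, -0.0, 158.9]
contact_force: [1.0, -0.1, -0.3]
grip_width: 0.061
gripper_force: 0.0
```

Emit:
jog_arm:
  commands:
    - [[-0.035,-0.01,0],0]
    - [[-0.07,-0.02,0],0]
    - [[-0.105,-0.03,0],0]
    - [[-0.14,-0.042,0],0]
    - [[-0.175,-0.053,0],0]
    - [[-0.21,-0.064,0],0]
    - [[-0.245,-0.075,0],0]
    - [[-0.26,-0.08,0],0]

```text
t: 1.98
position: [0.4409, 0.4118, 0.3124]
tool_rot: [-179.8, 0.0, 158.8]
contact_force: [0.3, 0.4, 0.1]
grip_width: 0.0069
gripper_force: 0.0
```

Emit:
jog_arm:
  commands:
    - [[-0.035,-0.01,0],0]
    - [[-0.07,-0.02,0],0]
    - [[-0.105,-0.03,0],0]
    - [[-0.14,-0.042,0],0]
    - [[-0.175,-0.053,0],0]
    - [[-0.21,-0.064,0],0]
    - [[-0.245,-0.075,0],0]
    - [[-0.262,-0.08,0],0]

```text
t: 2.65
position: [0.6563, 0.2429, 0.3119]
tool_rot: [-179.9, -0.1, 158.8]
contact_force: [-0.2, 0.6, -0.9]
grip_width: 0.0002
gripper_force: 0.0
```

Emit:
jog_arm:
  commands:
    - [[0,0,0.03],0]
    - [[0,0,0.065],0]
    - [[0,0,0.1],0]
    - [[0,0,0.135],0]
    - [[0,0,0.165],0]
    - [[0,0,0.19],0]
    - [[0,0,0.205],0]
    - [[0,0.002,0.215],0]

```text
t: 3.32
position: [0.6523, 0.2474, 0.0954]
tool_rot: [-179.8, -0.2, 158.9]
contact_force: [-0.5, -0.4, 1.3]
grip_width: 0.0007
gripper_force: 0.0
```

```bash
python3 - <<'E'
from h import *
a=camera("top");b=camera("side");cv2.imwrite("pics/wide.png",np.hstack([a[100:320,90:370],b[60:280,130:410]]))
print(arm.get_obs()["position"])
E
```

```text
[0.65312778 0.24798022 0.09666518]
```

View pics/wide.png

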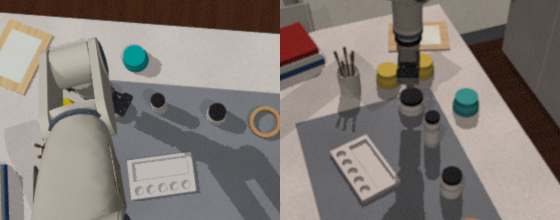

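The left half (top view) has the arm covering the wide jar. In the right half (side view) the fingertips are just above its lid, at about (410, 80), and nothing has moved. Now I hold here.

Emit:
jog_arm:
  commands:
    - [[0,0,0.004],0]
    - [[0,0,0.004],0]
    - [[0,0,0.004],0]
    - [[0,0,0.004],0]
    - [[0,0,0.004],0]
    - [[0,0,0.004],0]
    - [[0,0,0.004],0]
    - [[0,0,0.004],0]

```text
t: 4.08
position: [0.6551, 0.2481, 0.0958]
tool_rot: [180.0, 0.0, 158.9]
contact_force: [0.6, 1.0, -1.3]
grip_width: 0.0002
gripper_force: 0.0
```

Emit:
jog_arm:
  commands:
    - [[0,0,0],0]
    - [[0,0,0],0]
    - [[0,0,0],0]
    - [[0,0,0],0]
    - [[0,0,0],0]
    - [[0,0,0],0]
    - [[0,0,0],0]
    - [[0,0,0],0]

```text
t: 4.75
position: [0.655, 0.2481, 0.0956]
tool_rot: [-180.0, -0.0, 158.9]
contact_force: [-0.5, -0.5, 0.2]
grip_width: 0.0005
gripper_force: 0.0
```

Emit:
jog_arm:
  commands:
    - [[0,0,0],0]
    - [[0,0,0],0]
    - [[0,0,0],0]
    - [[0,0,0],0]
    - [[0,0,0],0]
    - [[0,0,0],0]
    - [[0,0,0],0]
    - [[0,0,0],0]

```text
t: 5.42
position: [0.655, 0.2481, 0.0956]
tool_rot: [180.0, 0.0, 158.9]
contact_force: [0.2, -0.4, 0.7]
grip_width: 0.0005
gripper_force: 0.0
```

Emit:
jog_arm:
  commands:
    - [[0,0,-0.02],0]
    - [[0,0,-0.05],0]
    - [[0,0,-0.085],0]
    - [[0,0,-0.12],0]
    - [[0,0,-0.14],0]
    - [[0,0,-0.15],0]
    - [[0,0,-0.15],0]

```text
t: 6.0
position: [0.6561, 0.2485, 0.2482]
tool_rot: [179.8, 0.2, 158.9]
contact_force: [0.0, 0.6, -0.1]
grip_width: 0.0007
gripper_force: 0.0
```

Emit:
jog_arm:
  commands:
    - [[-0.01,-0.022,0],0]
    - [[-0.024,-0.053,0],0]
    - [[-0.038,-0.085,0],0]
    - [[-0.05,-0.115,0],0]
    - [[-0.06,-0.135,0],0]
    - [[-0.065,-0.146,0],0]
    - [[-0.065,-0.146,0],0]
    - [[-0.065,-0.146,0],0]

```text
t: 6.67
position: [0.6627, 0.0886, 0.2443]
tool_rot: [-180.0, -0.1, 158.9]
contact_force: [-1.7, 0.4, 0.7]
grip_width: 0.0005
gripper_force: 0.0
```

Emit:
jog_arm:
  commands:
    - [[0,0,0.015],0]
    - [[0,0,0.035],0]
    - [[0,0,0.055],0]
    - [[0,0,0.07],0]
    - [[0,0,0.08],0]
    - [[0,0,0.085],0]
    - [[0,0,0.085],0]
    - [[0,0,0.085],0]

```text
t: 7.33
position: [0.6635, 0.0892, 0.161]
tool_rot: [180.0, 0.0, 159.0]
contact_force: [0.5, 0.5, 0.4]
grip_width: 0.0003
gripper_force: 0.0
```

```bash
python3 - <<'E'
from h import *
a=camera("top");b=camera("side");cv2.imwrite("pics/tall.png",np.hstack([a[100:320,90:370],b[60:280,130:410]]))
print(arm.get_obs()["position"])
E
```

```text
[0.66384797 0.08887775 0.16168044]
```

View pics/tall.png

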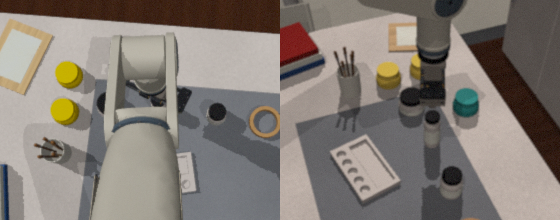

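In the side view the fingertips are just above the tall jar's lid, at about (432, 105), and everything is undisturbed. I hold, then rise.

Emit:
jog_arm:
  commands:
    - [[0,0,0],0]
    - [[0,0,0],0]
    - [[0,0,0],0]
    - [[0,0,0],0]
    - [[0,0,0],0]
    - [[0,0,0],0]
    - [[0,0,0],0]
    - [[0,0,0],0]

```text
t: 8.1
position: [0.6632, 0.0884, 0.1606]
tool_rot: [180.0, 0.0, 158.9]
contact_force: [-0.2, 0.5, -0.5]
grip_width: 0.0007
gripper_force: 0.0
```

Emit:
jog_arm:
  commands:
    - [[0,0,0],0]
    - [[0,0,0],0]
    - [[0,0,0],0]
    - [[0,0,0],0]
    - [[0,0,0],0]
    - [[0,0,0],0]
    - [[0,0,0],0]
    - [[0,0,0],0]

```text
t: 8.77
position: [0.6631, 0.0885, 0.1606]
tool_rot: [-180.0, -0.0, 158.9]
contact_force: [0.1, 1.0, -0.0]
grip_width: 0.0007
gripper_force: 0.0
```

Emit:
jog_arm:
  commands:
    - [[0,0,0],0]
    - [[0,0,0],0]
    - [[0,0,0],0]
    - [[0,0,0],0]
    - [[0,0,0],0]
    - [[0,0,0],0]
    - [[0,0,0],0]
    - [[0,0,0],0]

```text
t: 9.43
position: [0.6631, 0.0884, 0.1606]
tool_rot: [-180.0, -0.0, 158.9]
contact_force: [1.0, -0.8, 0.3]
grip_width: 0.0007
gripper_force: 0.0
```

Emit:
jog_arm:
  commands:
    - [[0,0,-0.015],0]
    - [[0,0,-0.035],0]
    - [[0,0,-0.055],0]
    - [[0,0,-0.065],0]
    - [[0,0,-0.07],0]
    - [[0,0,-0.07],0]

```text
t: 9.93
position: [0.6636, 0.0885, 0.2315]
tool_rot: [180.0, 0.1, 158.9]
contact_force: [0.5, -0.6, -1.4]
grip_width: 0.0002
gripper_force: 0.0
```

Emit:
jog_arm:
  commands:
    - [[0.025,-0.012,0],0]
    - [[0.055,-0.027,0],0]
    - [[0.09,-0.044,0],0]
    - [[0.125,-0.062,0],0]
    - [[0.15,-0.075,0],0]
    - [[0.165,-0.082,0],0]
    - [[0.172,-0.085,0],0]
    - [[0.172,-0.085,0],0]

```text
t: 10.6
position: [0.4706, 0.0709, 0.23]
tool_rot: [-180.0, -0.1, 158.9]
contact_force: [0.7, 0.6, 0.3]
grip_width: 0.0003
gripper_force: 0.0
```

Emit:
jog_arm:
  commands:
    - [[0,0,0.02],0]
    - [[0,0,0.05],0]
    - [[0,0,0.085],0]
    - [[0,0,0.12],0]
    - [[0,0,0.145],0]
    - [[0,0,0.165],0]
    - [[0,0,0.175],0]
    - [[0,0,0.175],0]

```text
t: 11.27
position: [0.4715, 0.0709, 0.0532]
tool_rot: [-179.9, -0.2, 158.9]
contact_force: [0.2, -0.2, -0.4]
grip_width: 0.0002
gripper_force: 0.0
```

```bash
python3 - <<'E'
from h import *
a=camera("top");b=camera("side");cv2.imwrite("pics/well.png",np.hstack([a[100:320,90:370],b[60:280,130:410]]))
print(arm.get_obs()["position"])
E
```

```text
[0.47296199 0.07110071 0.05568456]
```

View pics/well.png

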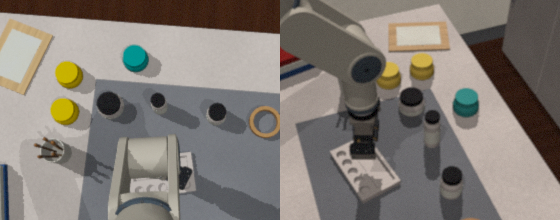

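The fingertips are over the palette at about (365, 155) in the side half, with all jars standing as before. I hold two seconds, then hand in.

Emit:
jog_arm:
  commands:
    - [[0,0,0],0]
    - [[0,0,0],0]
    - [[0,0,0],0]
    - [[0,0,0],0]
    - [[0,0,0],0]
    - [[0,0,0],0]
    - [[0,0,0],0]
    - [[0,0,0],0]

```text
t: 12.03
position: [0.4721, 0.071, 0.0557]
tool_rot: [180.0, 0.0, 158.9]
contact_force: [0.1, -0.6, -0.2]
grip_width: 0.0005
gripper_force: 0.0
```

Emit:
jog_arm:
  commands:
    - [[0,0,0],0]
    - [[0,0,0],0]
    - [[0,0,0],0]
    - [[0,0,0],0]
    - [[0,0,0],0]
    - [[0,0,0],0]
    - [[0,0,0],0]
    - [[0,0,0],0]

```text
t: 12.7
position: [0.4721, 0.071, 0.0556]
tool_rot: [-180.0, -0.0, 158.9]
contact_force: [0.2, 0.3, -0.1]
grip_width: 0.0005
gripper_force: 0.0
```

Emit:
jog_arm:
  commands:
    - [[0,0,0],0]
    - [[0,0,0],0]
    - [[0,0,0],0]
    - [[0,0,0],0]
    - [[0,0,0],0]
    - [[0,0,0],0]
    - [[0,0,0],0]
    - [[0,0,0],0]

```text
t: 13.37
position: [0.4721, 0.071, 0.0556]
tool_rot: [-180.0, -0.0, 158.9]
contact_force: [-0.3, 0.4, -0.7]
grip_width: 0.0005
gripper_force: 0.0
```

```bash
python3 -c "
from cell import arm
print(arm.get_obs()['position'],arm.hand_in())"
```

```text
the job is handed in; nothing more can be done
[0.47209987 0.070979   0.05558439] None
```

The arm pointed at the wide jar's lid, the tall jar's lid and then the mixing well, about two seconds each. I saw no sign of contact or of anything moving, and handed the job in at about 13 s with the fingertips about 4 cm above the well; the hand-in gave no verdict.

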